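Hang a stone board on the light rack and switch to its lamp

TASK

Take the middle stone board out of the brown file box and hang it gently by its hook in the free place on the light rack's rail, facing the front like its neighbours and touching none of them. Switch on that place's lamp: press its key down until it stays (the five oblong keys run in the same order as the five places), so that the round off key springs back up. Leave the other boards, hanging and filed, and everything else on the counter where they are.

Things in the scene. Friction and masses are not known exactly. Their poses are not given: they have to be found in the camera images.
- board_mid (a point): Centre (half-way up) of the middle board in the file box: white padded board, 58 mm wide (y), 18 mm thick (x), 130 mm high (z), 0.1 to 0.2 kg. z up, -x out of its front. An octagonal stone is set almost flush into the front, 6 to 48 mm below this centre; the top 38 mm is plain on both faces. Let go upright on a flat surface, it stands by itself.
- board: The same board, origin at the centre of its underside, same axes. Its steel hook, 24 mm wide, stands off the back (+x): a flat bridge, underside 88 mm above this origin, with a 2.5 mm thick lip hanging from its end down to 68 mm. Between back face and lip is a slot 10 mm wide, open downwards (x from 9 to 19 mm).
- file_box: Brown open box, fixed, 100 mm (x) by 86 mm (y), 21 mm high, origin at the centre of its underside. Three boards stand in it one behind the other, facing its -x, on a 6 mm floor in slots 15 mm deep, the middle one over this origin. Between one board and the next are 14 mm, with a hook in it: too little for a finger. The boards' side edges are free.
- file_front: Front (-x) one in the file box: a board in size and make like the middle one in the file box (58 mm wide, 18 mm thick, 130 mm high, same hook on its back). Origin at the centre of its underside, z up, -x out of its front.
- file_rear: Rear (+x) one in the file box: a board in size and make like the middle one in the file box (58 mm wide, 18 mm thick, 130 mm high, same hook on its back). Origin at the centre of its underside, z up, -x out of its front.
- pad: Brown leather presentation pad on the counter, fixed, empty, with room to stand a board down: 170 mm (x) by 140 mm (y), 6 mm thick. Origin at the centre of its underside.
- rack: Light rack, fixed: brown base 210 mm (x) by 400 mm (y), front to -x, origin at the centre of its underside. A flat steel rail along y, 4 mm thick, is centred at x = +65 mm, its top edge 143 mm up; a lower bar as thick lies under it. Five places 70 mm apart: y = +140 (first), 70, 0, -70, -140 mm (fifth). Key console along the front, 40 mm high; spot lamps on the base under 50 mm.
- ticket: Small blank tent card, 34 mm wide, on the rack's base under the one free place (second, third or fourth); origin below that place's middle, 18 mm up. A board hung there, hook on the rail, back to rail and lower bar, has its underside 55 mm and centre 120 mm up, its centre 48 to 54 mm behind the rack's origin (+x), and 12 mm free at each side.
- hang_a: One of the four on the rail, each in a place of its own: a board in size and make like the middle one in the file box (58 mm wide, 18 mm thick, 130 mm high, same hook on its back). Origin at the centre of its underside, z up, -x out of its front.
- hang_b: One of the four on the rail, each in a place of its own: a board in size and make like the middle one in the file box (58 mm wide, 18 mm thick, 130 mm high, same hook on its back). Origin at the centre of its underside, z up, -x out of its front.
- hang_c: One of the four on the rail, each in a place of its own: a board in size and make like the middle one in the file box (58 mm wide, 18 mm thick, 130 mm high, same hook on its back). Origin at the centre of its underside, z up, -x out of its front.
- hang_d: One of the four on the rail, each in a place of its own: a board in size and make like the middle one in the file box (58 mm wide, 18 mm thick, 130 mm high, same hook on its back). Origin at the centre of its underside, z up, -x out of its front.
- key_off (a joint): Off key: round grey cap, 26 mm wide, apart at the left end of the bank, rack frame x = -75, y = +118 mm; latched down at the start. All six keys slide straight down and are interlocked: pressed past 7.7 mm and let go, a key stays at 7.7 mm, and the one that was down springs up. Pressing takes 1 to 2 N; the click may read more for an instant. 0 up, 0.0077 latched, 0.0105 at its stop (m).
- key_1 (a joint): Key of the first (leftmost, +y) place: oblong grey cap 26 mm (y) by 40 mm (x), number 1 of 5 from the left (+y), 34 mm from the next. In the rack's frame the centre of its top is at x = -75, y = 68 mm and, while up, 56 mm above the counter; the cap stays proud of the console when down. 0 up, 0.0077 latched, 0.0105 at its stop (m).
- key_2 (a joint): Key of the second place: oblong grey cap 26 mm (y) by 40 mm (x), number 2 of 5 from the left (+y), 34 mm from the next. In the rack's frame the centre of its top is at x = -75, y = 34 mm and, while up, 56 mm above the counter; the cap stays proud of the console when down. 0 up, 0.0077 latched, 0.0105 at its stop (m).
- key_3 (a joint): Key of the third place: oblong grey cap 26 mm (y) by 40 mm (x), number 3 of 5 from the left (+y), 34 mm from the next. In the rack's frame the centre of its top is at x = -75, y = 0 mm and, while up, 56 mm above the counter; the cap stays proud of the console when down. 0 up, 0.0077 latched, 0.0105 at its stop (m).
- key_4 (a joint): Key of the fourth place: oblong grey cap 26 mm (y) by 40 mm (x), number 4 of 5 from the left (+y), 34 mm from the next. In the rack's frame the centre of its top is at x = -75, y = -34 mm and, while up, 56 mm above the counter; the cap stays proud of the console when down. 0 up, 0.0077 latched, 0.0105 at its stop (m).
- key_5 (a joint): Key of the fifth (rightmost, -y) place: oblong grey cap 26 mm (y) by 40 mm (x), number 5 of 5 from the left (+y), 34 mm from the next. In the rack's frame the centre of its top is at x = -75, y = -68 mm and, while up, 56 mm above the counter; the cap stays proud of the console when down. 0 up, 0.0077 latched, 0.0105 at its stop (m).
- loupe: Folding loupe, 66 mm long, 14 mm thick, lying on the counter; origin at its underside.
- tweezers: Steel tweezers, 150 mm long, lying on the counter; origin at its underside.
- ring_cone: White ring display cone, 56 mm wide, 88 mm high; origin at the centre of its underside.
- stone_jar: Closed jar of stones, 56 mm wide, 75 mm high; origin at the centre of its underside.
- calculator: Black desk calculator, 140 mm by 84 mm by 10 mm; origin at the centre of its underside.
Things that resemble listed ones, but are neither listed nor needed, are in the scene too. Leave any orange look-alike of the hang_c alone.

How it is judged:
At the end, for the whole second after the job is handed in: Board hangs by its hook in the free place: 12 mm sideways, 7 mm fore-aft, 5 mm in height, 0.12 rad in tilt and yaw, at rest, touching no neighbour; that place's key latched down (over 6.2 mm), all other keys up (under 2 mm); neighbours within 20 mm of their start (((y of board_mid in the frame of rack between 0.058 and 0.082 m and value of joint key_2 above 0.0062 m and value of joint each of key_off, key_1, key_3, key_4, key_5 below 0.002 m) or (y of board_mid in the frame of rack between -0.012 and 0.012 m and value of joint key_3 above 0.0062 m and value of joint each of key_off, key_1, key_2, key_4, key_5 below 0.002 m) or (y of board_mid in the frame of rack between -0.082 and -0.058 m and value of joint key_4 above 0.0062 m and value of joint each of key_off, key_1, key_2, key_3, key_5 below 0.002 m)) and x of board_mid in the frame of rack between 0.044 and 0.058 m and z of board_mid in the frame of rack between 0.115 and 0.125 m and angle between board_mid's own z axis and vertical below 0.12 rad and angle between the x axis of board_mid and the x axis of rack, either way round below 0.12 rad and linear speed of board below 0.02 m/s and angular speed of board below 0.2 rad/s and distance of each of hang_a, hang_b, hang_c, hang_d from where it was at the start of the episode below 0.02 m and contact force between board and hang_a below 0.1 N and contact force between board and hang_b below 0.1 N and contact force between board and hang_c below 0.1 N and contact force between board and hang_d below 0.1 N).
It fails at once if a board already hanging on the rail is dislodged or shoved more than 15 mm (distance of any of hang_a, hang_b, hang_c, hang_d from where it was at the start of the episode above 0.015 m).
It fails at once if another board in the file box is pulled out, shoved more than 20 mm or tipped more than 0.2 rad (distance of any of file_front, file_rear from where it was at the start of the episode above 0.02 m or angle between any of file_front, file_rear's own z axis and vertical above 0.2 rad).
It fails at once if something else on the counter is pushed more than 30 mm (distance of any of loupe, tweezers, ring_cone, stone_jar, calculator from where it was at the start of the episode above 0.03 m).
It fails at once if the board is banged or forced against the rack with more than 80 N (contact force between board and rack above 80 N).
It also fails if it takes over 72 s, if anything falls off the work surface, if the arm or the gripper's body presses on something with over 40 N, if the wrist force passes 120 N, or if a joint passes its speed limit or range.

ROBOT

A 6-joint arm with a two-finger parallel gripper is mounted at the origin on the work surface. World frame = base frame: x ahead of the robot, y to its left, z up, the work surface at z = 0. Lengths are in m, angles in rad, forces in N, time in s.
With the tool pointing down it reaches from about 0.35 to 0.975 m from the base axis. Payload 4.9 kg.
Tool frame: the origin (TCP) lies midway between the tips of the shut fingers; the grasp point (between the pads) lies ctrl.grip_depth behind it (ctrl.grip_depth is the distance from the TCP to the grasp point, in m); y points along the fingers, z is the direction in which the jaws open and shut, and the axes are right-handed (so a half turn about y gives the same grasp; the last joint's range is limited). The gripper opens to 85 mm and grips with 20 to 120 N. Pads are 22 mm wide; open, the fingers measure 114 mm over their backs; the gripper's body (76 mm by 85 mm) begins 54 mm behind the grasp point. The pads swing forward as they close: fully open they stand 13 mm farther back than shut.
Start: joints at [1.149, 0.053, 1.613, -0, 1.476, -0.119], TCP at [0.186, 0.597, 0.231] pointing down, gripper open.
Joint ranges: [-3.01, 3.01], [-1.01, 2.22], [0.06, 2.58], [-1.02, 4.17], [0.09, 2.62], [-3.14, 3.14]. Speed limits (rad/s): [2.57, 2.57, 3.14, 3.14, 3.14, 3.14].

INTERFACE

Orientations are given as a rotation vector (axis times angle).
In Python, from station import ctrl gives the robot as it stands.
- The arm moves only by the tool jog_arm, never from a script. Its argument "moves" is a list of rows, each a list of 6 numbers: the shift along the tool's x, y, z in mm, then the turn, a rotation vector about the tool's x, y, z in rad. In form: [[x, y, z, wx, wy, wz], ...]. A call has 1 to 12 rows; each row shifts and turns the commanded pose from where the row before left it, along the tool's axes as they then stand; what a row does not reach is not made up. A row lasts 1/10 s, in which the tool goes at most 50 mm and 8.59 degrees, less where a joint would pass 70% of its speed; a pose out of reach is approached as far as the arm can. A call is refused whole if a number of a shift passes 50 or a number of a turn 0.15, either way. A call with a gripper value outside its range is refused whole. "grip" is the finger opening in mm, from 0 to 85.4, set as the call begins (left out, the last holds). The fingers move at their own pace and stop on an object; "grip_force" is the grip in N (left out, the last holds). Time passes only in rows, so rows that do not move let the fingers close. It gives the time, the measured TCP pose, the force and the opening at its end, in the units of the state.
- ctrl.get_obs(): the state, without advancing time (a new reading comes with each control period).
- ctrl.get_image(name): name is "scene" or "top" or "wrist"; returns the picture (420x560x3 uint8, red, green, blue); there is no depth.
- ctrl.camera_params(name): a dict with "fx", "fy", "cx", "cy" (pixels), "pose" (4x4, takes a point from camera to world coordinates); the wrist camera has in their place "T_tool_cam" (4x4, takes a point from camera to tool coordinates, whose origin is the TCP and whose axes are the tool frame's). Camera axes: x right, y up, looking along -z (the intrinsics and any distortion apply to the point x, -y, -z); pixel columns grow to the right and rows downward; lengths in m; the calibration is good to about 2 mm. A picture is of the moment at which its call begins: read the wrist's pose just before it. camera_params takes no time and is no camera call.
- ctrl.finish_job(): hands the job in, once; it reports no verdict.
The state is a dict: "t": time; "q": joint angles; "dq": joint speeds; "effort": joint torques, N m; "tool_pos": TCP position; "tool_rot": TCP orientation; "contact_force": force on the tool from outside, world axes, zero at the start; "wrist_torque": the same for the moment, N m; "opening": finger opening in m.
Only numpy, scipy, OpenCV 4.12 (cv2) and the standard library are available. Lean on these libraries where they do the work, as an engineer would, in place of code of your own. Each camera call takes 0.05 s, during which the arm holds its last target. There are 200 camera calls.

## Working session

There is one attempt and no reset: what is moved stays moved. The work goes in short steps, Python scripts to look and compute and a tool call to move; the robot and the scene stay as the last step left them, time stands still between calls to the robot, and variables do not carry over. Pictures are saved under pics/ and viewed, about 8 in all and at most 12, crops included, and the job is handed in when it is done.

Besides the shell and the picture viewer there is one more tool, called after "Call:" as name(argument=value, ...) on one line, values as JSON. jog_arm: Moves the arm, as the interface text tells. Its arguments: {"type":"object","properties":{"moves":{"type":"array","items":{"type":"array","items":{"type":"number"}}},"grip":{"type":"number"},"grip_force":{"type":"number"}},"required":["moves"]}

```bash
mkdir -p pics; ls
python3 - <<'E'
from station import ctrl
import cv2,numpy as np
np.set_printoptions(precision=4,suppress=True)
print(ctrl.get_obs(), ctrl.grip_depth)
for n in("scene","top","wrist"):
    print(n,ctrl.camera_params(n))
    cv2.imwrite(f"pics/{n}0.png",ctrl.get_image(n)[:,:,::-1])
a=cv2.imread("pics/scene0.png");b=cv2.imread("pics/top0.png")
cv2.imwrite("pics/both0.png",cv2.resize(np.vstack([a,b]),(800,1200),interpolation=cv2.INTER_AREA))
E
```

```text
pics
{'t': 0.0, 'q': array([ 1.149 ,  0.0534,  1.6143, -0.    ,  1.476 , -0.119 ]), 'dq': array([-0.0011, -0.0004, -0.0002,  0.0008,  0.001 , -0.0013]), 'effort': array([ -0.0015, -39.3672, -37.018 ,  -0.0001,   0.0069,   0.    ]), 'tool_pos': array([0.1861, 0.596 , 0.23  ]), 'tool_rot': array([-1.5597,  0.2381, -0.2373]), 'contact_force': array([ 0.1377,  0.21  , -0.0449]), 'wrist_torque': array([-0.0098,  0.0189,  0.0286]), 'opening': 0.08553898270040051} 0.0187
scene {'fx': 407.6555734026274, 'fy': 407.6555734026274, 'cx': 283.473622004736, 'cy': 205.2542577108393, 'pose': array([[-0.1865, -0.5462,  0.8166,  1.4637],
       [ 0.9823, -0.0881,  0.1654,  0.2234],
       [-0.0184,  0.833 ,  0.553 ,  0.7096],
       [ 0.    ,  0.    ,  0.    ,  1.    ]])}
top {'fx': 536.4496225604755, 'fy': 536.4496225604755, 'cx': 275.68318684362106, 'cy': 209.6933993134932, 'pose': array([[-0.0284,  0.9946, -0.1002,  0.4063],
       [-0.9996, -0.0287, -0.0017,  0.0585],
       [-0.0046,  0.1001,  0.995 ,  1.3998],
       [ 0.    ,  0.    ,  0.    ,  1.    ]])}
wrist {'fx': 362.7790761242867, 'fy': 362.7790761242867, 'cx': 276.6522854539688, 'cy': 210.49844684724775, 'T_tool_cam': array([[ 0.0001, -0.9507, -0.3103, -0.0793],
       [ 0.0004,  0.3103, -0.9507, -0.1416],
       [ 1.    ,  0.    ,  0.0004,  0.0004],
       [ 0.    ,  0.    ,  0.    ,  1.    ]])}
```

View pics/scene0.png

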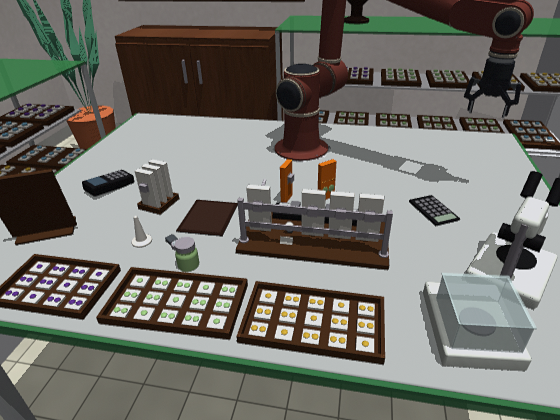

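View pics/top0.png

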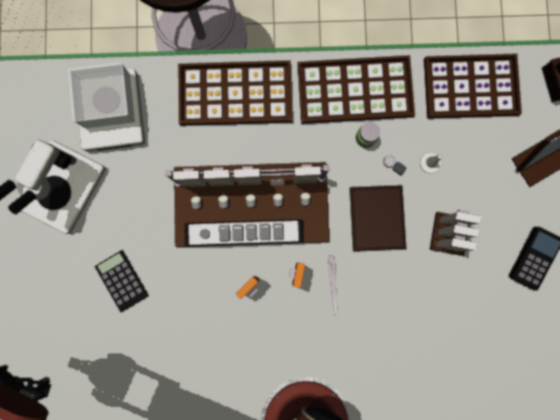

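The free place looks like the fourth: seen from the top, the rail gap is near (275,178), with three boards to the left (+y) and one to the right. The file box is near (456,233) and the pad near (378,218). The two orange boards at (248,288) and (298,275) are look-alikes. Next is an enlarged crop to confirm this and get rough positions.

```bash
cat > h.py <<'E'
import numpy as np,cv2
from scipy.spatial.transform import Rotation as R
from station import ctrl
np.set_printoptions(precision=4,suppress=True)
def campose(n,obs=None):
    p=ctrl.camera_params(n)
    if n!="wrist": return p,np.array(p["pose"])
    o=obs or ctrl.get_obs(); T=np.eye(4);T[:3,:3]=R.from_rotvec(o["tool_rot"]).as_matrix();T[:3,3]=o["tool_pos"]
    return p,T@np.array(p["T_tool_cam"])
def ray(n,uv,z,obs=None):
    """pixels -> world points on plane height z"""
    p,T=campose(n,obs); uv=np.atleast_2d(uv).astype(float)
    d=np.c_[(uv[:,0]-p["cx"])/p["fx"],-(uv[:,1]-p["cy"])/p["fy"],-np.ones(len(uv))]@T[:3,:3].T
    return T[:3,3]+d*((z-T[2,3])/d[:,2])[:,None]
def proj(n,P,obs=None):
    p,T=campose(n,obs); c=(np.atleast_2d(P)-T[:3,3])@T[:3,:3]
    return np.c_[p["cx"]-p["fx"]*c[:,0]/c[:,2],p["cy"]+p["fy"]*c[:,1]/c[:,2]]
def snap(n,name):
    o=ctrl.get_obs(); im=ctrl.get_image(n)[:,:,::-1].copy(); cv2.imwrite(f"pics/{name}.png",im); return o,im
E
python3 - <<'E'
from h import *
print(ctrl.camera_params("top").keys())
t=cv2.imread("pics/top0.png");s=cv2.imread("pics/scene0.png")
a=cv2.resize(t[150:260,160:340],(800,489),interpolation=cv2.INTER_CUBIC)[:, :]
a=cv2.resize(t[155:255,165:335],(510,300),interpolation=cv2.INTER_CUBIC)
b=cv2.resize(t[180:270,415:495],(267,300),interpolation=cv2.INTER_CUBIC)
c=cv2.resize(s[175:275,225:395],(510,300),interpolation=cv2.INTER_CUBIC)
d=cv2.resize(s[140:230,120:200],(267,300),interpolation=cv2.INTER_CUBIC)
cv2.imwrite("pics/crop1.png",np.vstack([np.hstack([a,b]),np.hstack([c,d])]))
# brown masks
hsv=cv2.cvtColor(t,cv2.COLOR_BGR2HSV)
m=((hsv[...,2]<110)&(hsv[...,1]>70)).astype(np.uint8)
for nm,(x0,y0,x1,y1),z in(("pad",(340,175,415,260),.006),("rack",(165,150,335,255),.02),("box",(425,200,490,265),.021)):
    mm=np.zeros_like(m);mm[y0:y1,x0:x1]=m[y0:y1,x0:x1]
    pts=np.argwhere(mm)[:,::-1].astype(np.float32)
    r=cv2.minAreaRect(pts);bp=cv2.boxPoints(r)
    w=ray("top",bp,z);print(nm,r,"\n",w[:,:2],w.mean(0))
E
```

```text
dict_keys(['fx', 'fy', 'cx', 'cy', 'pose'])
pad ((377.55078125, 217.91383361816406), (62.5701789855957, 50.921478271484375), 86.8201675415039) 
 [[ 0.5979 -0.1364]
 [ 0.6015 -0.2698]
 [ 0.4381 -0.2703]
 [ 0.4345 -0.1384]] [ 0.518  -0.2037  0.006 ]
rack ((250.59481811523438, 204.21298217773438), (79.07952880859375, 153.14561462402344), 88.16716766357422) 
 [[ 0.6646  0.326 ]
 [ 0.6658 -0.0734]
 [ 0.4599 -0.0721]
 [ 0.4585  0.3214]] [0.5622 0.1255 0.02  ]
box ((449.62164306640625, 233.27029418945312), (33.208595275878906, 37.482967376708984), 9.462322235107422) 
 [[ 0.4326 -0.3317]
 [ 0.5271 -0.353 ]
 [ 0.5106 -0.4364]
 [ 0.4163 -0.4145]] [ 0.4716 -0.3839  0.021 ]
```

View pics/crop1.png

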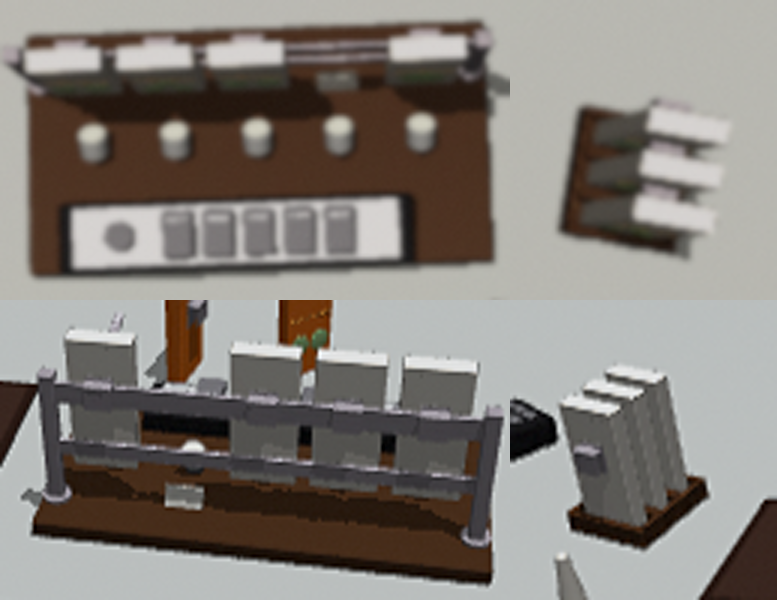

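Confirmed in the crop. In the top view, boards hang at crop x≈65, 155, 245 and 430, and the gap is at ≈337, which has the small ticket at (337,82). So the fourth place is free and key 4 is needed. The middle file board is at crop (682,170), with hooks towards +x. The orange boards stand apart and I'll leave them alone. Next I plan a wrist look over the rack.

```bash
cat >> h.py <<'E'
from scipy.linalg import logm,expm
def Rdown(yaw,jaw="y"):
    """tool pointing down; jaw axis along the local y (or x) of a thing turned by yaw"""
    a=yaw if jaw=="y" else yaw-np.pi/2
    x=np.array([np.cos(a),np.sin(a),0]);y=np.array([0,0,-1.]);return np.c_[x,y,np.cross(x,y)]
def plan(pos,Rm,start=None,N=None):
    """equal rows (screw) from start (or measured pose) to pos,Rm; prints N and row; returns the goal"""
    if start is None:
        o=ctrl.get_obs();start=(o["tool_pos"],R.from_rotvec(o["tool_rot"]).as_matrix())
    A=np.eye(4);A[:3,:3]=start[1];A[:3,3]=start[0];B=np.eye(4);B[:3,:3]=Rm;B[:3,3]=pos
    L=np.real(logm(np.linalg.inv(A)@B))
    w=np.array([L[2,1],L[0,2],L[1,0]])
    if N is None:N=int(np.ceil(max(np.linalg.norm(L[:3,3])/.045,np.linalg.norm(w)/.14,1)))
    r=expm(L/N);print("N",N,"row",np.round(np.r_[r[:3,3]*1000,R.from_matrix(r[:3,:3]).as_rotvec()],4).tolist())
    return np.array(pos),Rm
E
python3 - <<'E'
from h import *
print(R.from_rotvec(ctrl.get_obs()["tool_rot"]).as_matrix())
print(Rdown(0))
plan([.5,.1,.30],Rdown(0))
E
```

```text
[[ 0.9545 -0.0007  0.2982]
 [-0.2982 -0.0015  0.9545]
 [-0.0002 -1.     -0.0016]]
[[ 1.  0. -0.]
 [ 0.  0.  1.]
 [ 0. -1.  0.]]
N 14 row [27.9509, -4.9548, -31.4752, 0.0001, -0.0216, -0.0]
```

Call:
jog_arm(moves=[[28,-5,-31.5,0,-0.0216,0],[28,-5,-31.5,0,-0.0216,0],[28,-5,-31.5,0,-0.0216,0],[28,-5,-31.5,0,-0.0216,0],[28,-5,-31.5,0,-0.0216,0],[28,-5,-31.5,0,-0.0216,0],[28,-5,-31.5,0,-0.0216,0],[28,-5,-31.5,0,-0.0216,0],[28,-5,-31.5,0,-0.0216,0],[28,-5,-31.5,0,-0.0216,0],[28,-5,-31.5,0,-0.0216,0],[28,-5,-31.5,0,-0.0216,0]])

```text
t: 1.35
tool_pos: [0.4474, 0.163, 0.2913]
tool_rot: [-1.57, 0.034, -0.034]
contact_force: [-1.4, -0.4, 0.0]
opening: 0.0856
```

Call:
jog_arm(moves=[[28,-5,-31.5,0,-0.0216,0],[28,-5,-31.5,0,-0.0216,0],[0,0,0,0,0,0],[0,0,0,0,0,0],[0,0,0,0,0,0]])

```text
t: 1.85
tool_pos: [0.5001, 0.1004, 0.3008]
tool_rot: [-1.571, 0.001, 0.001]
contact_force: [-0.6, 0.4, 0.4]
opening: 0.0855
```

Run:
```python
from h import *
o,im=snap("wrist","wrack")
print(o["tool_pos"],o["tool_rot"],o["t"])
plan([.44,-.37,.28],Rdown(-.21))
```

```text
[0.5001 0.1004 0.3008] [-1.5705  0.0006  0.001 ] 1.85
N 11 row [-1.3746, 1.8978, -43.1955, -0.0, 0.0192, -0.0001]
```

View pics/wrack.png

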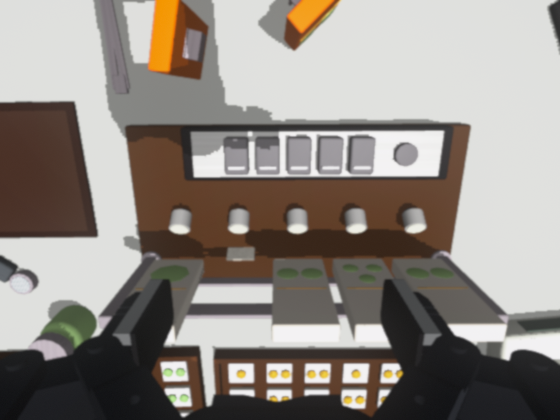

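Call:
jog_arm(moves=[[-1.4,1.9,-43.2,0,0.0192,0],[-1.4,1.9,-43.2,0,0.0192,0],[-1.4,1.9,-43.2,0,0.0192,0],[-1.4,1.9,-43.2,0,0.0192,0],[-1.4,1.9,-43.2,0,0.0192,0],[-1.4,1.9,-43.2,0,0.0192,0],[-1.4,1.9,-43.2,0,0.0192,0],[-1.4,1.9,-43.2,0,0.0192,0],[-1.4,1.9,-43.2,0,0.0192,0],[-1.4,1.9,-43.2,0,0.0192,0],[-1.4,1.9,-43.2,0,0.0192,0],[0,0,0,0,0,0]])

```text
t: 3.1
tool_pos: [0.4386, -0.3732, 0.2795]
tool_rot: [-1.565, 0.17, -0.168]
contact_force: [0.5, 1.9, -0.0]
opening: 0.0849
```

Call:
jog_arm(moves=[[0,0,0,0,0,0],[0,0,0,0,0,0],[0,0,0,0,0,0]])

```text
t: 3.4
tool_pos: [0.4404, -0.3692, 0.2807]
tool_rot: [-1.565, 0.164, -0.164]
contact_force: [-0.1, 0.4, 0.2]
opening: 0.0853
```

Run:
```python
from h import *
o,im=snap("wrist","wbox")
print(o["tool_pos"],o["tool_rot"],o["t"])
W=cv2.imread("pics/wrack.png")
ob=dict(tool_pos=np.array([.5001,.1004,.3008]),tool_rot=np.array([-1.5705,.0006,.001]))
hsv=cv2.cvtColor(W,cv2.COLOR_BGR2HSV)
# keys
g=cv2.cvtColor(W,cv2.COLOR_BGR2GRAY)
m=((g<200)).astype(np.uint8);m2=np.zeros_like(m);m2[134:177,196:440]=m[134:177,196:440]
n,l,st,c=cv2.connectedComponentsWithStats(m2)
for i in range(1,n):
    if st[i,4]>100: print("key",st[i],c[i],ray("wrist",c[i],.054,ob)[0])
for uv,z in(([128,125],.018),([469,124],.018)):print(ray("wrist",uv,z,ob))
# column profiles at the free gap
for c0 in(222,250,265):print(c0,[int(v) for v in g[240:330,c0]])
print("proj rail top/lower", proj("wrist",[[.563+.065,.055,.143],[.563+.063,.055,.143],[.563+.063,.055,.06],[.563+.063,.055,.12]],ob))
```

```text
[ 0.4404 -0.3692  0.2807] [-1.5646  0.1639 -0.1645] 3.4
key [ 196  134   84   41 2552] [242.4357 150.9687] [0.4804 0.0641 0.054 ]
key [285 134  27  41 985] [297.7594 153.5655] [0.4832 0.1233 0.054 ]
key [ 315  134   29   41 1017] [328.6903 153.586 ] [0.4832 0.1564 0.054 ]
key [ 345  134   31   41 1054] [359.703  153.3567] [0.483  0.1896 0.054 ]
key [393 142  25  24 491] [404.776  153.4807] [0.4831 0.2379 0.054 ]
key [221 163 219  14 239] [339.0879 175.5272] [0.5072 0.1688 0.054 ]
[[ 0.4563 -0.0692  0.018 ]]
[[0.4552 0.3203 0.018 ]]
222 [69, 69, 69, 68, 68, 68, 63, 51, 46, 45, 44, 43, 45, 45, 44, 44, 52, 63, 68, 69, 68, 68, 68, 69, 69, 69, 69, 69, 69, 70, 70, 70, 70, 70, 70, 69, 69, 69, 69, 70, 69, 70, 78, 112, 159, 185, 201, 216, 222, 222, 222, 222, 223, 223, 223, 223, 223, 223, 222, 223, 223, 221, 201, 148, 95, 74, 72, 72, 72, 73, 74, 74, 74, 79, 106, 149, 180, 190, 200, 217, 222, 223, 223, 223, 223, 223, 223, 223, 223, 223]
250 [43, 43, 44, 44, 48, 59, 83, 107, 121, 125, 127, 128, 127, 128, 129, 129, 129, 132, 141, 143, 121, 88, 72, 69, 70, 69, 69, 69, 69, 69, 69, 70, 70, 70, 71, 70, 70, 70, 70, 71, 70, 71, 79, 117, 163, 188, 204, 218, 222, 223, 223, 223, 223, 223, 222, 223, 223, 223, 223, 222, 223, 221, 201, 148, 95, 75, 72, 72, 73, 73, 73, 74, 74, 80, 110, 155, 183, 191, 199, 217, 222, 223, 223, 223, 223, 223, 223, 223, 223, 223]
265 [44, 43, 43, 42, 43, 44, 43, 44, 43, 44, 43, 44, 44, 43, 45, 52, 62, 67, 68, 68, 68, 68, 68, 69, 68, 69, 69, 70, 69, 69, 69, 69, 70, 69, 70, 70, 70, 69, 70, 70, 71, 71, 79, 115, 163, 187, 201, 217, 222, 223, 223, 223, 223, 223, 223, 223, 223, 223, 223, 223, 223, 220, 199, 141, 87, 73, 72, 72, 73, 73, 74, 74, 75, 81, 111, 156, 185, 191, 198, 216, 222, 223, 223, 223, 223, 223, 223, 223, 223, 223]
proj rail top/lower [[229.1469 318.9265]
 [229.0627 317.1372]
 [237.8563 275.6254]
 [231.8753 303.8601]]
```

View pics/wbox.png

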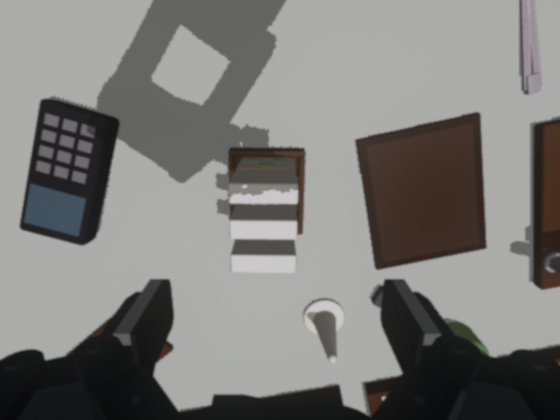

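The wrist view shows the three file boards in a column: front top face at about (264,193), middle (264,229), rear (264,263). The pad is at (422,190), the cone at (324,320) and the loupe at (378,297). Now I locate the board tops.

Run:
```python
from h import *
im=cv2.imread("pics/wbox.png");ob=dict(tool_pos=np.array([.4404,-.3692,.2807]),tool_rot=np.array([-1.5646,.1639,-.1645]))
g=cv2.cvtColor(im,cv2.COLOR_BGR2GRAY)
for c0 in(245,264,285):print(c0,[int(v) for v in g[150:280,c0]][::2])
roi=g[140:285,215:315]
m=np.zeros_like(g);m[140:285,222:305]=(g[140:285,222:305]>222)
n,l,st,c=cv2.connectedComponentsWithStats(m)
for i in range(1,n):
    if st[i,4]>150:
        r=cv2.minAreaRect(np.argwhere(l==i)[:,::-1].astype(np.float32)); w=ray("wrist",cv2.boxPoints(r),.136,ob)
        print(st[i],r,"\n",w[:,:2],w.mean(0))
hsv=cv2.cvtColor(im,cv2.COLOR_BGR2HSV);b=((hsv[...,2]<110)&(hsv[...,1]>90)).astype(np.uint8);mm=np.zeros_like(b);mm[105:275,350:490]=b[105:275,350:490]
mm=cv2.morphologyEx(mm,cv2.MORPH_OPEN,np.ones((5,5)))
r=cv2.minAreaRect(np.argwhere(mm)[:,::-1].astype(np.float32));w=ray("wrist",cv2.boxPoints(r),.006,ob);print("pad",r,w,w.mean(0))
```

```text
245 [38, 46, 42, 46, 68, 72, 73, 73, 73, 80, 74, 73, 74, 73, 74, 74, 82, 142, 190, 150, 131, 131, 162, 199, 200, 201, 192, 119, 76, 76, 76, 76, 76, 77, 79, 143, 195, 201, 201, 201, 201, 201, 201, 201, 181, 97, 77, 78, 78, 77, 78, 79, 120, 190, 201, 201, 201, 201, 201, 201, 201, 184, 174, 173, 174]
264 [38, 46, 44, 44, 67, 72, 67, 68, 79, 80, 74, 74, 74, 73, 74, 74, 80, 114, 130, 131, 153, 194, 199, 200, 201, 201, 194, 141, 81, 76, 76, 76, 76, 76, 79, 137, 195, 201, 201, 201, 201, 201, 201, 201, 181, 99, 77, 78, 77, 78, 77, 78, 112, 185, 201, 202, 201, 201, 202, 201, 201, 189, 174, 174, 174]
285 [43, 65, 64, 56, 67, 70, 74, 74, 74, 78, 75, 75, 75, 75, 75, 75, 78, 111, 129, 131, 134, 182, 200, 200, 200, 201, 194, 120, 77, 76, 76, 76, 76, 76, 78, 128, 193, 201, 201, 201, 201, 201, 201, 201, 187, 109, 77, 78, 78, 78, 77, 78, 103, 180, 201, 201, 201, 201, 201, 201, 200, 192, 174, 174, 173]
pad ((428.5746765136719, 197.99093627929688), (113.17164611816406, 100.35636138916016), 83.0887680053711) [[ 0.4449 -0.2587  0.006 ]
 [ 0.4547 -0.1467  0.006 ]
 [ 0.5984 -0.1363  0.006 ]
 [ 0.5891 -0.2599  0.006 ]] [ 0.5218 -0.2004  0.006 ]
```

Run:
```python
from h import *
im=cv2.imread("pics/wbox.png");ob=dict(tool_pos=np.array([.4404,-.3692,.2807]),tool_rot=np.array([-1.5646,.1639,-.1645]))
g=cv2.cvtColor(im,cv2.COLOR_BGR2GRAY)
m=np.zeros_like(g);m[140:285,222:305]=(g[140:285,222:305]>187)
n,l,st,c=cv2.connectedComponentsWithStats(m)
for i in range(1,n):
    if st[i,4]>150:
        r=cv2.minAreaRect(np.argwhere(l==i)[:,::-1].astype(np.float32)); w=ray("wrist",cv2.boxPoints(r),.136,ob)
        print(st[i],r,"\n",w[:,:2],w.mean(0))
w=ray("wrist",[[358,140],[479,114],[486,247],[377,268]],.006,ob);print(w,w.mean(0))
t=cv2.imread("pics/top0.png");g=cv2.cvtColor(t,cv2.COLOR_BGR2GRAY)
m=np.zeros_like(g);m[205:255,440:490]=g[205:255,440:490]>205
n,l,st,c=cv2.connectedComponentsWithStats(m)
for i in range(1,n):
    if st[i,4]>30:
        r=cv2.minAreaRect(np.argwhere(l==i)[:,::-1].astype(np.float32)); w=ray("top",cv2.boxPoints(r),.136)
        print("top",r,"\n",w[:,:2],w.mean(0))
```

```text
[230 190  67  13 609] ((263.0, 196.0), (12.0, 66.0), 90.0) 
 [[ 0.4293 -0.4055]
 [ 0.4404 -0.3529]
 [ 0.4505 -0.3548]
 [ 0.4392 -0.408 ]] [ 0.4398 -0.3803  0.136 ]
[ 231  222   65   17 1050] ((263.0, 230.0), (16.0, 64.0), 90.0) 
 [[ 0.4563 -0.4115]
 [ 0.4675 -0.359 ]
 [ 0.4817 -0.3618]
 [ 0.4704 -0.4151]] [ 0.469  -0.3868  0.136 ]
[ 232  256   63   17 1002] ((263.0, 264.0), (16.0, 62.0), 90.0) 
 [[ 0.4869 -0.4184]
 [ 0.498  -0.3659]
 [ 0.5131 -0.3688]
 [ 0.5018 -0.4221]] [ 0.5    -0.3938  0.136 ]
[[ 0.4327 -0.273   0.006 ]
 [ 0.4323 -0.1376  0.006 ]
 [ 0.597  -0.1352  0.006 ]
 [ 0.5977 -0.2719  0.006 ]] [ 0.515  -0.2044  0.006 ]
top ((468.59619140625, 217.0192413330078), (21.1805419921875, 4.510671138763428), 11.309932708740234) 
 [[ 0.5035 -0.3685]
 [ 0.5139 -0.3712]
 [ 0.5027 -0.4195]
 [ 0.4923 -0.4168]] [ 0.5031 -0.394   0.136 ]
top ((466.4207763671875, 230.4226531982422), (21.377470016479492, 4.361495494842529), 10.61965560913086) 
 [[ 0.4719 -0.3612]
 [ 0.482  -0.3637]
 [ 0.4713 -0.4125]
 [ 0.4613 -0.41  ]] [ 0.4716 -0.3869  0.136 ]
top ((464.0639953613281, 243.64801025390625), (20.750713348388672, 4.4721360206604), 10.304845809936523) 
 [[ 0.4406 -0.3544]
 [ 0.4509 -0.3569]
 [ 0.4408 -0.4043]
 [ 0.4306 -0.4017]] [ 0.4407 -0.3793  0.136 ]
```

Run:
```python
from h import *
a=plan([.470,-.387,.16],Rdown(-.209))
plan([.470,-.387,.09],Rdown(-.209),a)
```

```text
N 3 row [10.8578, 40.2458, -3.7008, 0.0001, -0.0001, 0.0002]
N 2 row [0.0, 35.0, 0.0, 0.0, -0.0, 0.0]
```

Call:
jog_arm(moves=[[5.5,20,-1.8,0,0,0],[5.5,20,-1.8,0,0,0],[5.5,20,-1.9,0,0,0],[5.5,20,-1.9,0,0,0],[5.3,20,-1.9,0,0,0],[5.3,20.5,-1.9,0,0,0],[0,0,0,0,0,0],[0,0,0,0,0,0]])

```text
t: 4.25
tool_pos: [0.4695, -0.3878, 0.1601]
tool_rot: [-1.564, 0.166, -0.165]
contact_force: [0.3, 0.4, 0.2]
opening: 0.0853
```

Call:
jog_arm(moves=[[0,14,0,0,0,0],[0,14,0,0,0,0],[0,14,0,0,0,0],[0,14,0,0,0,0],[0,14,0,0,0,0],[0,0,0,0,0,0],[0,0,0,0,0,0]])

```text
t: 4.95
tool_pos: [0.469, -0.3884, 0.0892]
tool_rot: [-1.564, 0.167, -0.165]
contact_force: [0.4, -0.2, 0.4]
opening: 0.0857
```

Run:
```python
from h import *
o,im=snap("wrist","wgr"); print(o["tool_pos"],o["contact_force"],o["t"])
s=ctrl.get_image("scene")[:,:,::-1]
c=cv2.resize(s[120:230,100:220],(458,420),interpolation=cv2.INTER_CUBIC)
cv2.imwrite("pics/gr.png",cv2.resize(np.hstack([im,c]),(800,330)))
```

```text
[ 0.469  -0.3884  0.0892] [ 0.418  -0.1688  0.3766] 4.95
```

View pics/gr.png

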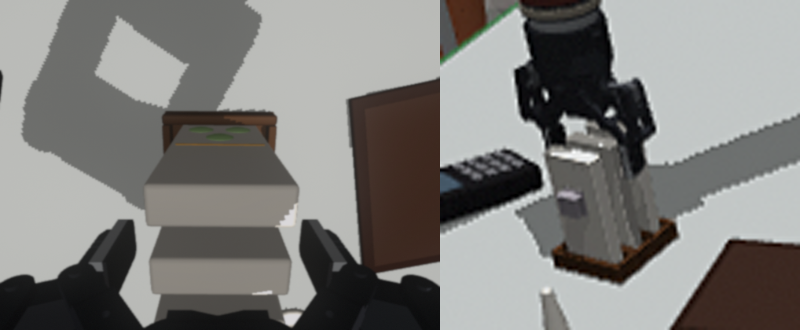

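The fingers flank the middle board: its top face is at about (222,280), with the front board ahead at (222,205). Closing the gripper.

Call:
jog_arm(moves=[[0,0,0,0,0,0],[0,0,0,0,0,0],[0,0,0,0,0,0],[0,0,0,0,0,0],[0,0,0,0,0,0],[0,0,0,0,0,0],[0,0,0,0,0,0],[0,0,0,0,0,0]], grip=50, grip_force=30)

```text
t: 5.85
tool_pos: [0.4697, -0.3889, 0.0908]
tool_rot: [-1.565, 0.165, -0.167]
contact_force: [-0.2, 1.2, 5.4]
opening: 0.0576
```

Call:
jog_arm(moves=[[0,-5,0,0,0,0],[0,-10,0,0,0,0],[0,-15,0,0,0,0],[0,-20,0,0,0,0],[0,-20,0,0,0,0],[0,-20,0,0,0,0],[0,-30,0,0,0,0],[0,-30,0,0,0,0],[0,-20,0,0,0,0],[0,0,0,0,0,0],[0,0,0,0,0,0]])

```text
t: 6.95
tool_pos: [0.4691, -0.3885, 0.2602]
tool_rot: [-1.565, 0.166, -0.166]
contact_force: [-0.5, 0.8, -1.8]
opening: 0.0575
```

Run:
```python
from h import *
o=ctrl.get_obs();print(o["tool_pos"],o["contact_force"],o["opening"],o["t"])
a=plan([.516,-.204,.26],Rdown(0))
plan([.516,-.204,.10],Rdown(0),a)
```

```text
[ 0.4691 -0.3885  0.2602] [-0.4916  0.8162 -1.8468] 0.05754119272275465 6.95
N 5 row [4.6433, 0.0301, 37.8666, 0.0001, -0.0423, 0.0]
N 4 row [0.0, 40.0, 0.0, 0.0, 0.0, 0.0]
```

Call:
jog_arm(moves=[[2.3,0,19,0,-0.0209,0],[2.3,0,19,0,-0.0209,0],[2.3,0,19,0,-0.0209,0],[2.3,0,19,0,-0.0209,0],[2.3,0,19,0,-0.0209,0],[2.3,0,18.7,0,-0.0209,0],[2.3,0,18.9,0,-0.0209,0],[2.3,0,18.9,0,-0.0209,0],[2.3,0,18.9,0,-0.0209,0],[2.3,0,18.9,0,-0.0209,0],[0,0,0,0,0,0],[0,0,0,0,0,0]])

```text
t: 8.15
tool_pos: [0.5143, -0.2027, 0.2599]
tool_rot: [-1.571, 0.001, -0.001]
contact_force: [-0.3, -0.4, -1.4]
opening: 0.0576
```

Call:
jog_arm(moves=[[0,20,0,0,0,0],[0,30,0,0,0,0],[0,30,0,0,0,0],[0,30,0,0,0,0],[0,25,0,0,0,0],[0,15,0,0,0,0],[0,10,0,0,0,0],[0,4,0,0,0,0],[0,0,0,0,0,0],[0,0,0,0,0,0]])

```text
t: 9.15
tool_pos: [0.5152, -0.2042, 0.0973]
tool_rot: [-1.572, 0.0, -0.004]
contact_force: [-0.4, -0.5, -1.9]
opening: 0.0579
```

Call:
jog_arm(moves=[[0,2,0,0,0,0],[0,1.5,0,0,0,0],[0,0,0,0,0,0],[0,0,0,0,0,0]])

```text
t: 9.55
tool_pos: [0.5143, -0.2036, 0.0925]
tool_rot: [-1.571, 0.002, -0.002]
contact_force: [-0.0, -0.7, -2.1]
opening: 0.058
```

Call:
jog_arm(moves=[[0,1,0,0,0,0],[0,1,0,0,0,0],[0,0,0,0,0,0],[0,0,0,0,0,0]])

```text
t: 9.95
tool_pos: [0.5145, -0.2037, 0.0909]
tool_rot: [-1.571, 0.002, -0.002]
contact_force: [-1.0, 0.9, 1.5]
opening: 0.0575
```

Contact with the pad (force went from -2 to +1.5 N). Releasing.

Call:
jog_arm(moves=[[0,0,0,0,0,0],[0,0,0,0,0,0],[0,0,0,0,0,0],[0,0,0,0,0,0],[0,0,0,0,0,0],[0,0,0,0,0,0],[0,0,0,0,0,0],[0,0,0,0,0,0]], grip=85)

```text
t: 10.75
tool_pos: [0.5143, -0.2036, 0.0904]
tool_rot: [-1.571, 0.002, -0.002]
contact_force: [0.0, 0.3, 0.6]
opening: 0.0846
```

Call:
jog_arm(moves=[[0,-10,0,0,0,0],[0,-20,0,0,0,0],[0,-30,0,0,0,0],[0,-40,0,0,0,0],[0,-40,0,0,0,0],[-10,-40,0,0,0,0],[-10,-10,0,0,0,0],[-10,0,0,0,0,0],[0,0,0,0,0,0],[0,0,0,0,0,0]])

```text
t: 11.75
tool_pos: [0.4833, -0.2031, 0.2779]
tool_rot: [-1.569, 0.005, 0.0]
contact_force: [-0.5, -0.6, -1.1]
opening: 0.0852
```

Run:
```python
from h import *
o,im=snap("wrist","wpad"); print(o["tool_pos"],o["tool_rot"],o["t"])
g=cv2.cvtColor(im,cv2.COLOR_BGR2GRAY)
u,v=proj("wrist",[.5145,-.2037,.136],o)[0];print(u,v)
u,v=int(u),int(v);m=np.zeros_like(g);m[v-40:v+40,u-60:u+60]=g[v-40:v+40,u-60:u+60]>187
n,l,st,c=cv2.connectedComponentsWithStats(m)
for i in range(1,n):
    if st[i,4]>150:
        r=cv2.minAreaRect(np.argwhere(l==i)[:,::-1].astype(np.float32)); w=ray("wrist",cv2.boxPoints(r),.136,o)
        print(st[i],r,"\n",w[:,:2],w.mean(0))
s=ctrl.get_image("scene")[:,:,::-1]
c=cv2.resize(s[120:260,120:260],(420,420),interpolation=cv2.INTER_CUBIC)
cv2.imwrite("pics/pad.png",cv2.resize(np.hstack([im,c]),(800,343)))
```

```text
[ 0.4833 -0.2031  0.2779] [-1.5688  0.0047  0.    ] 11.75
275.51037868828365 231.36108342605542
[ 215  194  120   77 1669] ((274.5, 232.0), (76.0, 119.0), 90.0) 
 [[ 0.4819 -0.2526]
 [ 0.4823 -0.1562]
 [ 0.5506 -0.1531]
 [ 0.5502 -0.2563]] [ 0.5162 -0.2045  0.136 ]
[ 244  221   68   19 1261] ((277.5, 230.0), (67.0, 18.0), 0.0) 
 [[ 0.5213 -0.2303]
 [ 0.5052 -0.2298]
 [ 0.5054 -0.1742]
 [ 0.5215 -0.1738]] [ 0.5134 -0.202   0.136 ]
```

View pics/pad.png

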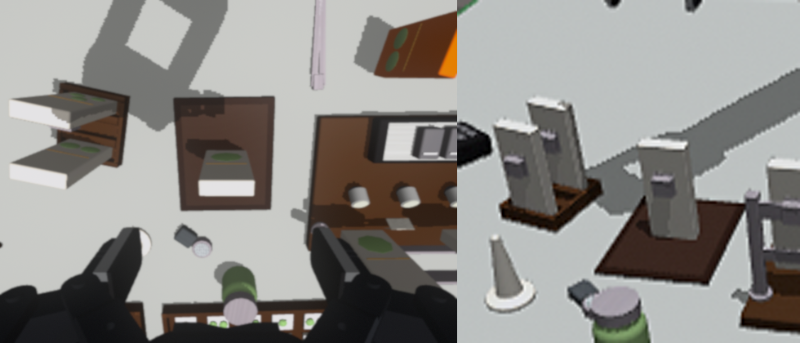

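The board stands upright on the pad at (0.5137, -0.2025), square to the world and facing -x, hook at the back. The file neighbours stayed in place. Next I regrip by the faces at the plain top.

Run:
```python
from h import *
print(ctrl.get_obs()["q"])
for f in(1,-1):
    Rm=Rdown(0,"x") if f>0 else Rdown(np.pi,"x")
    a=plan([.5137,-.2025,.19],Rm); plan([.5137,-.2025,.105],Rm,a)
W=dict(tool_pos=np.array([.5001,.1004,.3008]),tool_rot=np.array([-1.5705,.0006,.001]))
print("rail",ray("wrist",[[222,314.3],[265,314.2],[222,318.5],[265,318.5]],.143,W))
print("ticket",ray("wrist",[[240,254]],.026,W))
t=cv2.imread("pics/top0.png");g=cv2.cvtColor(t,cv2.COLOR_BGR2GRAY)
for c in(262,272,280,288):print(c,g[160:185,c])
b=np.array([[.627,.0545,.143]]);print(proj("top",b),proj("scene",b))
```

```text
[-0.5396 -0.2111  1.7845  0.0001  1.5718 -2.1078]
N 12 row [2.0654, 7.3423, 1.8762, 0.0001, 0.1307, -0.0003]
N 2 row [0.0, 42.5, 0.0, 0.0, 0.0, 0.0]
N 12 row [2.1388, 7.3395, -1.8018, -0.0003, -0.1311, -0.0001]
N 2 row [0.0, 42.5, 0.0, 0.0, 0.0, 0.0]
rail [[0.6229 0.0483 0.143 ]
 [0.6228 0.0895 0.143 ]
 [0.6276 0.0481 0.143 ]
 [0.6276 0.0894 0.143 ]]
ticket [[0.6139 0.0546 0.026 ]]
262 [185 183 173 142  97  63  54  53  60  92 119 100  67  86 115 100  64  54
  53  49  40  32  29  31  27]
272 [184 182 168 132  86  60  54  56  79 119 136 107  77 101 124 104  68  56
  62  77  95  95  89  84  78]
280 [185 183 165 123  77  56  53  59  89 122 116  83  79 110 119  94  64  63
  75  92 108 102  89  82  75]
288 [184 181 163 117  72  55  54  59  88 114  97  66  85 113 101  70  53  52
  52  48  37  29  26  27  34]
[[277.1706 170.1749]] [[283.6993 205.2888]]
```

Call:
jog_arm(moves=[[2.1,7.3,1.9,0,0.1308,0],[2.1,7.3,1.9,0,0.1308,0],[2.1,7.3,1.9,0,0.1308,0],[2.1,7.3,1.9,0,0.1308,0],[2.1,7.3,1.9,0,0.1308,0],[2.1,7.3,1.9,0,0.1308,0],[2.1,7.3,1.9,0,0.1308,0],[2.1,7.3,1.9,0,0.1308,0],[2.1,7.3,1.9,0,0.1308,0],[2.1,7.3,1.9,0,0.1308,0],[2.1,7.3,1.9,0,0.1308,0],[2.1,7.3,1.9,0,0.1308,0]])

```text
t: 13.05
tool_pos: [0.5147, -0.2028, 0.191]
tool_rot: [-1.207, 1.216, -1.212]
contact_force: [-0.1, 0.3, 0.7]
opening: 0.0846
```

Call:
jog_arm(moves=[[0,0,0,0,0,0],[0,0,0,0,0,0],[0,0,0,0,0,0]])

```text
t: 13.35
tool_pos: [0.5149, -0.2031, 0.1928]
tool_rot: [-1.209, 1.209, -1.209]
contact_force: [0.1, -0.3, 0.5]
opening: 0.0849
```

Run:
```python
from h import *
plan([.5137,-.2025,.105],Rdown(0,"x"),N=5)
```

```text
N 5 row [-0.1122, 17.5655, -0.2487, 0.0, 0.0001, -0.0]
```

Call:
jog_arm(moves=[[-0.1,17.5,-0.2,0,0,0],[-0.1,17.5,-0.2,0,0,0],[-0.1,17.5,-0.2,0,0,0],[-0.1,17.5,-0.2,0,0,0],[-0.1,17.5,-0.2,0,0,0],[0,0,0,0,0,0],[0,0,0,0,0,0]])

```text
t: 14.05
tool_pos: [0.514, -0.2027, 0.1058]
tool_rot: [-1.209, 1.21, -1.21]
contact_force: [0.8, -0.3, 0.5]
opening: 0.0849
```

Call:
jog_arm(moves=[[0,0,0,0,0,0],[0,0,0,0,0,0],[0,0,0,0,0,0],[0,0,0,0,0,0],[0,0,0,0,0,0],[0,0,0,0,0,0],[0,0,0,0,0,0],[0,0,0,0,0,0],[0,0,0,0,0,0],[0,0,0,0,0,0],[0,0,0,0,0,0],[0,0,0,0,0,0]], grip=10, grip_force=30)

```text
t: 15.25
tool_pos: [0.5141, -0.2028, 0.1057]
tool_rot: [-1.208, 1.21, -1.211]
contact_force: [-1.1, 0.2, 5.6]
opening: 0.0177
```

Run:
```python
from h import *
o=ctrl.get_obs();print(o["tool_pos"],o["contact_force"],o["opening"],o["t"])
p=o["tool_pos"];Rm=R.from_rotvec(o["tool_rot"]).as_matrix()
a=plan([p[0],p[1],.30],Rm)
a=plan([.612,.0545,.30],Rdown(0,"x"),a)
```

```text
[ 0.5141 -0.2028  0.1057] [-1.0767  0.208   5.5654] 0.017660756783863186 15.25
N 5 row [0.0153, -38.8509, 0.0218, 0.0, 0.0, -0.0]
N 7 row [-36.7663, -0.0038, 13.9512, -0.0001, -0.0002, 0.0001]
```

Call:
jog_arm(moves=[[0,-5,0,0,0,0],[0,-15,0,0,0,0],[0,-25,0,0,0,0],[0,-35,0,0,0,0],[0,-40,0,0,0,0],[0,-40,0,0,0,0],[0,-30,0,0,0,0],[0,-15,0,0,0,0],[0,0,0,0,0,0],[0,0,0,0,0,0]])

```text
t: 16.25
tool_pos: [0.5133, -0.2023, 0.3086]
tool_rot: [-1.209, 1.212, -1.208]
contact_force: [-0.2, 0.2, -2.2]
opening: 0.0176
```

Call:
jog_arm(moves=[[-10,0,4,0,0,0],[-25,0,10,0,0,0],[-30,0,11,0,0,0],[-30,0,11,0,0,0],[-30,0,11,0,0,0],[-30,0,11,0,0,0],[-30,0,11,0,0,0],[-30,0,11,0,0,0],[-25,0,10,0,0,0],[-17,0,8,0,0,0],[0,0,0,0,0,0],[0,0,0,0,0,0]])

```text
t: 17.45
tool_pos: [0.6118, 0.0543, 0.309]
tool_rot: [-1.211, 1.211, -1.209]
contact_force: [-0.1, -0.4, -1.0]
opening: 0.0173
```

Call:
jog_arm(moves=[[0,0,0,0,0,0],[0,0,0,0,0,0],[0,0,0,0,0,0]])

```text
t: 17.75
tool_pos: [0.6121, 0.0534, 0.3104]
tool_rot: [-1.208, 1.211, -1.211]
contact_force: [-0.3, 0.8, -3.0]
opening: 0.0174
```

Run:
```python
from h import *
o,im=snap("wrist","wover"); print(o["tool_pos"],o["tool_rot"],o["contact_force"],o["opening"],o["t"])
s=ctrl.get_image("scene")[:,:,::-1];t=ctrl.get_image("top")[:,:,::-1]
cv2.imwrite("pics/sover.png",s);cv2.imwrite("pics/tover.png",t)
p=o["tool_pos"];print(p[0],p[1],"board underside",p[2]-.0997)
c=cv2.resize(s[140:270,230:390],(517,420),interpolation=cv2.INTER_CUBIC)
cv2.imwrite("pics/over.png",cv2.resize(np.hstack([im,c]),(800,312)))
```

```text
[0.6121 0.0534 0.3104] [-1.2079  1.211  -1.2114] [-0.3124  0.7508 -3.0211] 0.017383855092378876 17.75
0.6121218042957692 0.05337600308104574 board underside 0.21074540285453147
```

View pics/over.png

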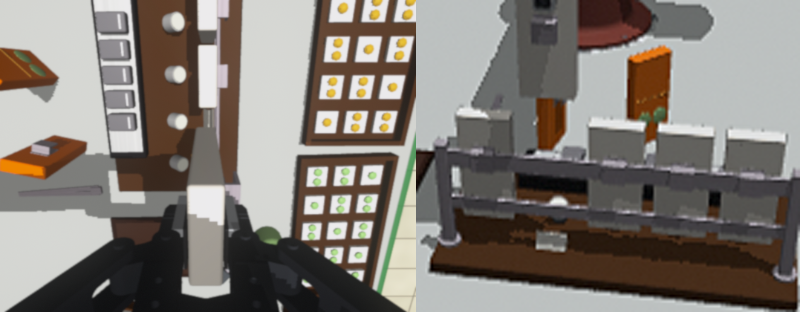

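The held board hangs upright over the gap. The neighbouring board tops (place 3 at about view (207,90)) give the fore-aft target directly in the same picture, so I measure them.

Run:
```python
from h import *
im=cv2.imread("pics/wover.png");o=dict(tool_pos=np.array([.6121,.0534,.3104]),tool_rot=np.array([-1.2079,1.211,-1.2114]))
g=cv2.cvtColor(im,cv2.COLOR_BGR2GRAY)
for r in(20,40,110,125,135,145,155,170):print(r,[int(v) for v in g[r,250:340]][::2])
for P in([.612,.0545+.070,.185],[.612,.0545+.041,.185],[.612,.0534+.029,.341],[.612,.0534-.029,.341]):print(proj("wrist",P,o))
```

```text
20 [57, 50, 49, 50, 50, 50, 51, 63, 170, 230, 235, 235, 235, 235, 235, 235, 235, 235, 235, 235, 232, 200, 208, 209, 202, 206, 211, 211, 195, 116, 82, 82, 82, 82, 82, 82, 82, 89, 182, 213, 213, 213, 213, 213, 213]
40 [68, 51, 49, 49, 50, 50, 51, 52, 94, 160, 177, 177, 176, 175, 174, 174, 173, 172, 171, 171, 159, 164, 180, 122, 80, 80, 80, 80, 80, 81, 81, 81, 81, 82, 82, 82, 81, 108, 195, 213, 213, 213, 213, 214, 214]
110 [71, 66, 52, 52, 52, 52, 53, 53, 83, 201, 234, 235, 235, 235, 235, 235, 236, 235, 235, 235, 230, 196, 202, 199, 195, 201, 203, 199, 137, 83, 80, 80, 81, 81, 81, 81, 127, 207, 214, 214, 214, 214, 214, 215, 214]
125 [70, 66, 52, 49, 51, 52, 52, 52, 71, 191, 233, 235, 235, 235, 235, 236, 235, 235, 235, 235, 228, 184, 171, 101, 78, 77, 78, 78, 79, 79, 79, 79, 79, 80, 80, 80, 141, 208, 214, 214, 214, 214, 214, 215, 214]
135 [70, 65, 52, 49, 50, 51, 50, 50, 69, 192, 234, 235, 235, 235, 235, 235, 235, 235, 235, 235, 227, 192, 168, 95, 76, 77, 77, 77, 78, 77, 77, 78, 78, 79, 79, 81, 157, 210, 214, 214, 214, 214, 214, 214, 214]
145 [68, 68, 57, 48, 49, 49, 50, 49, 51, 75, 117, 128, 131, 129, 128, 130, 126, 128, 136, 145, 143, 173, 165, 92, 75, 76, 76, 76, 76, 77, 77, 77, 77, 78, 78, 84, 181, 213, 214, 213, 214, 213, 214, 214, 214]
155 [87, 68, 59, 55, 55, 55, 54, 55, 55, 58, 65, 76, 105, 114, 115, 137, 133, 105, 134, 125, 136, 175, 160, 84, 74, 75, 75, 75, 76, 76, 76, 76, 76, 77, 77, 95, 186, 213, 214, 213, 214, 213, 214, 214, 214]
170 [124, 69, 67, 68, 68, 68, 67, 70, 76, 78, 78, 81, 103, 111, 115, 165, 137, 104, 130, 120, 126, 172, 157, 82, 72, 73, 73, 74, 74, 74, 75, 75, 76, 76, 75, 120, 204, 213, 214, 214, 213, 213, 214, 214, 214]
[[275.6476 104.9542]]
[[275.7955 146.1972]]
[[274.2147 252.4397]]
[[274.9635 390.3537]]
```

Run:
```python
from h import *
im=cv2.imread("pics/wover.png");o=dict(tool_pos=np.array([.6121,.0534,.3104]),tool_rot=np.array([-1.2079,1.211,-1.2114]))
g=cv2.cvtColor(im,cv2.COLOR_BGR2GRAY)
for r in(255,300,340,370):print(r,[int(v) for v in g[r,240:320]][::2])
print("col",[int(v) for v in g[225:400,280]][::3], "nb col",[int(v) for v in g[134:152,278]])
print(proj("wrist",[[.603,.0534,.341],[.621,.0534,.341]],o))
print(ray("wrist",[[267.3,120],[291,120],[279,143.5]],.185,o),ray("wrist",[[292,150],[296.5,150]],.143,o))
# neighbour 5 in wrist-rack image
W=dict(tool_pos=np.array([.5001,.1004,.3008]),tool_rot=np.array([-1.5705,.0006,.001]))
w=cv2.cvtColor(cv2.imread("pics/wrack.png"),cv2.COLOR_BGR2GRAY)
print([int(v) for v in w[325,100:190]][::3],[int(v) for v in w[330,264:345]][::2])
```

```text
255 [47, 48, 50, 50, 50, 79, 181, 226, 234, 235, 235, 235, 235, 235, 235, 235, 235, 235, 235, 235, 235, 235, 235, 235, 235, 235, 235, 235, 235, 235, 226, 183, 178, 184, 181, 181, 184, 188, 188, 188]
300 [67, 67, 67, 62, 39, 35, 83, 138, 153, 159, 159, 159, 159, 159, 159, 159, 159, 159, 159, 159, 159, 159, 159, 160, 158, 159, 185, 232, 235, 231, 201, 85, 43, 60, 85, 83, 73, 72, 72, 71]
340 [26, 26, 28, 30, 38, 39, 48, 119, 146, 155, 157, 156, 156, 156, 156, 156, 156, 156, 156, 156, 156, 156, 156, 155, 156, 155, 155, 155, 149, 134, 88, 41, 41, 39, 32, 32, 30, 31, 30, 30]
370 [25, 26, 32, 43, 43, 43, 50, 106, 141, 152, 155, 154, 155, 154, 155, 154, 155, 154, 155, 154, 154, 154, 154, 154, 154, 154, 153, 153, 145, 126, 98, 94, 94, 93, 78, 38, 29, 27, 27, 26]
col [109, 109, 110, 110, 110, 110, 111, 112, 173, 231, 235, 236, 235, 235, 236, 236, 236, 235, 236, 236, 236, 235, 234, 168, 162, 159, 158, 158, 157, 158, 158, 157, 157, 157, 157, 156, 156, 156, 155, 156, 156, 156, 155, 155, 155, 154, 155, 154, 154, 154, 154, 154, 153, 171, 211, 211, 211, 212, 203] nb col [235, 235, 235, 235, 235, 235, 235, 235, 234, 227, 194, 128, 82, 90, 108, 115, 116, 117]
[[249.5842 326.2169]
 [299.6539 326.1394]]
[[0.606  0.1142 0.185 ]
 [0.623  0.1141 0.185 ]
 [0.6143 0.0975 0.185 ]] [[0.6256 0.0863 0.143 ]
 [0.6294 0.0862 0.143 ]]
[187, 185, 106, 34, 32, 32, 54, 74, 74, 75, 74, 68, 32, 29, 27, 28, 28, 28, 29, 29, 30, 30, 30, 31, 111, 112, 110, 157, 222, 222] [223, 223, 223, 216, 219, 241, 242, 242, 242, 242, 243, 242, 242, 242, 242, 242, 242, 242, 242, 242, 242, 242, 242, 242, 242, 242, 242, 242, 242, 242, 242, 242, 242, 242, 242, 242, 242, 241, 226, 223, 223]
```

Relative to the neighbours, the board needs about +1.5 mm in x and +1.2 mm in y. I correct that and descend in stages.

Call:
jog_arm(moves=[[-1.2,0,1.5,0,0,0],[0,15,0,0,0,0],[0,20,0,0,0,0],[0,20,0,0,0,0],[0,20,0,0,0,0],[0,20,0,0,0,0],[0,15,0,0,0,0],[0,10,0,0,0,0],[0,0,0,0,0,0],[0,0,0,0,0,0],[0,0,0,0,0,0]])

```text
t: 19.0
tool_pos: [0.6146, 0.0554, 0.1918]
tool_rot: [-1.207, 1.208, -1.211]
contact_force: [-0.4, 0.5, -1.6]
opening: 0.0178
```

Call:
jog_arm(moves=[[0,3,0,0,0,0],[0,3,0,0,0,0],[0,3,0,0,0,0],[0,3,0,0,0,0],[0,2,0,0,0,0],[0,0,0,0,0,0],[0,0,0,0,0,0]])

```text
t: 19.7
tool_pos: [0.6137, 0.0554, 0.1762]
tool_rot: [-1.209, 1.21, -1.21]
contact_force: [-0.5, 0.1, -0.9]
opening: 0.0174
```

Run:
```python
from h import *
o,im=snap("wrist","wlow"); print(o["tool_pos"],o["tool_rot"],o["contact_force"],o["opening"],o["t"])
s=ctrl.get_image("scene")[:,:,::-1]
c=cv2.resize(s[160:265,235:365],(520,420),interpolation=cv2.INTER_CUBIC)
cv2.imwrite("pics/low.png",cv2.resize(np.hstack([im,c]),(800,312)))
```

```text
[0.6137 0.0554 0.1762] [-1.2086  1.2104 -1.2102] [-0.497   0.0634 -0.9065] 0.017386727934889695 19.7
```

View pics/low.png

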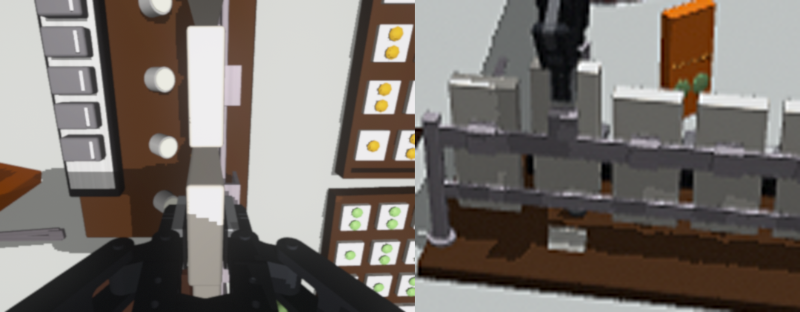

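The board is aligned with its neighbours and the hook is just above the rail, lip on the far side, at (562,118) in the right-hand view. No contact force yet. Lowering slowly.

Call:
jog_arm(moves=[[0,2,0,0,0,0],[0,2,0,0,0,0],[0,2,0,0,0,0],[0,0,0,0,0,0],[0,0,0,0,0,0]])

```text
t: 20.3
tool_pos: [0.6137, 0.0554, 0.1701]
tool_rot: [-1.209, 1.21, -1.21]
contact_force: [0.5, -0.2, -2.9]
opening: 0.0176
```

Call:
jog_arm(moves=[[0,2,0,0,0,0],[0,2,0,0,0,0],[0,2,0,0,0,0],[0,2,0,0,0,0],[0,2,0,0,0,0],[0,2,0,0,0,0],[0,0,0,0,0,0],[0,0,0,0,0,0]])

```text
t: 21.1
tool_pos: [0.6137, 0.0554, 0.1582]
tool_rot: [-1.209, 1.21, -1.21]
contact_force: [-0.6, -0.9, -1.3]
opening: 0.0179
```

Call:
jog_arm(moves=[[0,1,0,0,0,0],[0,1,0,0,0,0],[0,1,0,0,0,0],[0,0,0,0,0,0],[0,0,0,0,0,0]])

```text
t: 21.6
tool_pos: [0.6137, 0.0554, 0.1553]
tool_rot: [-1.209, 1.21, -1.21]
contact_force: [0.1, 0.7, -1.5]
opening: 0.0175
```

Call:
jog_arm(moves=[[0,0.5,0,0,0,0],[0,0.5,0,0,0,0],[0,0,0,0,0,0],[0,0,0,0,0,0]])

```text
t: 22.0
tool_pos: [0.6139, 0.0554, 0.1548]
tool_rot: [-1.208, 1.21, -1.21]
contact_force: [-1.3, 0.1, 1.6]
opening: 0.0176
```

Contact at the predicted height, with the weight taken by the rail. Releasing and lifting.

Call:
jog_arm(moves=[[0,0,0,0,0,0],[0,0,0,0,0,0],[0,0,0,0,0,0],[0,0,0,0,0,0],[0,0,0,0,0,0],[0,0,0,0,0,0]], grip=45)

```text
t: 22.6
tool_pos: [0.6138, 0.0555, 0.1543]
tool_rot: [-1.209, 1.21, -1.21]
contact_force: [-0.4, -0.3, 0.5]
opening: 0.0448
```

Call:
jog_arm(moves=[[0,-5,0,0,0,0],[0,-10,0,0,0,0],[0,-20,0,0,0,0],[0,-30,0,0,0,0],[0,-40,0,0,0,0],[0,-20,0,0,0,0],[0,0,0,0,0,0],[0,0,0,0,0,0]])

```text
t: 23.4
tool_pos: [0.6139, 0.0554, 0.28]
tool_rot: [-1.208, 1.209, -1.211]
contact_force: [-0.8, -0.0, -0.1]
opening: 0.0449
```

Run:
```python
from h import *
o,im=snap("wrist","whung"); print(o["tool_pos"],o["contact_force"],o["opening"],o["t"])
s=ctrl.get_image("scene")[:,:,::-1]
c=cv2.resize(s[160:265,235:395],(640,420),interpolation=cv2.INTER_CUBIC)
cv2.imwrite("pics/hung.png",cv2.resize(np.hstack([im,c]),(800,280)))
k=np.array([.560-.075,.1235-.034,.0])
g=cv2.cvtColor(im,cv2.COLOR_BGR2GRAY)
print("key4 px",proj("wrist",[k[0],k[1],.056],o))
a=plan([k[0],k[1],.27],Rdown(0,"x"),(o["tool_pos"],R.from_rotvec(o["tool_rot"]).as_matrix()))
plan([k[0],k[1],.07],Rdown(0,"x"),a)
```

```text
[0.6139 0.0554 0.28  ] [-0.7897 -0.01   -0.0942] 0.04487432635649423 23.4
key4 px [[146.8194 140.3366]]
N 3 row [-11.3128, 3.3051, -42.9836, -0.0005, -0.0005, 0.0]
N 5 row [0.0, 40.0, 0.0, 0.0, 0.0, 0.0]
```

View pics/hung.png

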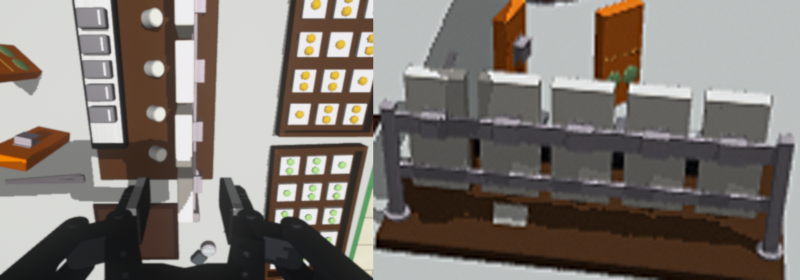

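The board hangs in line with its neighbours with even gaps. Key 4 is at about wrist pixel (145,138), and the prediction was (147,140). The gripper goes there and shuts on the way.

Run:
```python
from h import *
print(ray("top",[[298,275],[248,288]],.12))
```

```text
[[0.3783 0.0123 0.12  ]
 [0.3512 0.1314 0.12  ]]
```

Call:
jog_arm(moves=[[-5.7,1.6,-21.5,0,0,0],[-5.7,1.6,-21.5,0,0,0],[-5.7,1.6,-21.5,0,0,0],[-5.7,1.6,-21.5,0,0,0],[-5.7,1.6,-21.5,0,0,0],[-5.6,1.9,-21.5,0,0,0],[0,0,0,0,0,0],[0,0,0,0,0,0],[0,0,0,0,0,0],[0,0,0,0,0,0]], grip=0)

```text
t: 24.5
tool_pos: [0.4853, 0.0894, 0.2691]
tool_rot: [-1.209, 1.211, -1.21]
contact_force: [0.7, -0.4, -0.1]
opening: -0.0001
```

Orange boards are about 0.1 m away, so it's clear. Descending to just above the key.

Call:
jog_arm(moves=[[0,20,0,0,0,0],[0,35,0,0,0,0],[0,40,0,0,0,0],[0,40,0,0,0,0],[0,35,0,0,0,0],[0,20,0,0,0,0],[0,14,0,0,0,0],[0,0,0,0,0,0],[0,0,0,0,0,0]])

```text
t: 25.4
tool_pos: [0.4857, 0.0897, 0.0662]
tool_rot: [-1.208, 1.209, -1.211]
contact_force: [0.7, 0.7, 0.3]
opening: 0.0001
```

Call:
jog_arm(moves=[[0,3,0,0,0,0],[0,3,0,0,0,0],[0,3,0,0,0,0],[0,3,0,0,0,0],[0,0,0,0,0,0],[0,0,0,0,0,0]])

```text
t: 26.0
tool_pos: [0.485, 0.0897, 0.0535]
tool_rot: [-1.208, 1.21, -1.21]
contact_force: [1.0, 0.9, 0.7]
opening: -0.0002
```

Call:
jog_arm(moves=[[0,2,0,0,0,0],[0,2,0,0,0,0],[0,2,0,0,0,0],[0,0,0,0,0,0],[0,0,0,0,0,0]])

```text
t: 26.5
tool_pos: [0.4848, 0.0897, 0.0474]
tool_rot: [-1.209, 1.21, -1.21]
contact_force: [0.1, -0.1, 1.6]
opening: -0.0003
```

Call:
jog_arm(moves=[[0,0.8,0,0,0,0],[0,0.4,0,0,0,0],[0,0,0,0,0,0],[0,0,0,0,0,0]])

```text
t: 26.9
tool_pos: [0.4848, 0.0897, 0.0463]
tool_rot: [-1.208, 1.21, -1.21]
contact_force: [1.0, 0.0, 1.7]
opening: 0.0001
```

Call:
jog_arm(moves=[[0,-4,0,0,0,0],[0,-10,0,0,0,0],[0,-25,0,0,0,0],[0,-40,0,0,0,0],[0,-45,0,0,0,0],[0,-45,0,0,0,0],[0,-40,-40,0,0,0],[0,-20,-40,0,0,0],[0,0,-20,0,0,0],[0,0,0,0,0,0],[0,0,0,0,0,0]])

```text
t: 28.0
tool_pos: [0.3894, 0.0898, 0.2706]
tool_rot: [-1.208, 1.21, -1.211]
contact_force: [0.6, -0.0, 0.2]
opening: 0.0001
```

Run:
```python
from h import *
o,im=snap("wrist","wend"); print(o["tool_pos"],o["contact_force"],o["t"])
s=ctrl.get_image("scene")[:,:,::-1];t=ctrl.get_image("top")[:,:,::-1]
cv2.imwrite("pics/tend.png",t)
c=cv2.resize(s[110:265,110:395],(515,280),interpolation=cv2.INTER_CUBIC)
d=cv2.resize(t[155:255,165:335],(476,280),interpolation=cv2.INTER_CUBIC)
a=cv2.resize(im,(374,280));b=np.zeros((280,617,3),np.uint8)
p=proj("wrist",[.485,.12,.056],o)[0].astype(int);print(p)
y0,x0=max(p[1]-110,0),max(p[0]-70,0);e=im[y0:y0+220,x0:x0+140];e=cv2.resize(e,(int(e.shape[1]*280/e.shape[0]),280),interpolation=cv2.INTER_CUBIC)
r1=np.hstack([a,e]);r2=np.hstack([c,d[:, :285]])
w=max(r1.shape[1],r2.shape[1]);f=lambda r:cv2.copyMakeBorder(r,0,0,0,w-r.shape[1],cv2.BORDER_CONSTANT)
cv2.imwrite("pics/end.png",np.vstack([f(r1),f(r2)]))
```

```text
[0.3894 0.0898 0.2706] [ 0.5706 -0.0393  0.1877] 28.0
[374 145]
```

View pics/end.png

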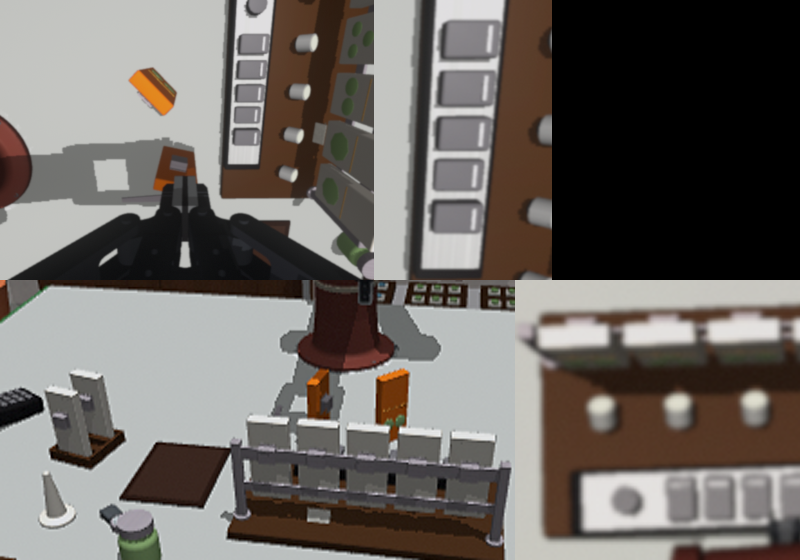

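Run:
```python
from h import *
im=cv2.imread("pics/wend.png");g=cv2.cvtColor(im,cv2.COLOR_BGR2GRAY).astype(int)
o=dict(tool_pos=np.array([.3894,.0898,.2706]),tool_rot=np.array([-1.208,1.21,-1.211]))
for n,dy in zip("12345",(68,34,0,-34,-68)):
    y=.1235+dy/1000
    u=proj("wrist",[[.505,y,.056],[.505,y,.0483]],o);v=int(round(u[0,1]))
    row=g[v-3:v+4].mean(0);x0=int(u[0,0])-22
    print(n,u.round(1).tolist(),row[x0:x0+34].astype(int).tolist(),x0)
u=proj("wrist",[[.498,.2415,.056],[.498,.2415,.0483]],o);v=max(int(u[0,1]),0);x0=int(u[0,0])-22;print("off",u,g[v,x0:x0+34],x0)
```

```text
1 [[402.5, 66.4], [399.8, 66.9]] [132, 132, 132, 131, 132, 131, 131, 131, 130, 130, 130, 132, 149, 184, 210, 212, 188, 154, 134, 128, 126, 128, 133, 120, 86, 54, 47, 56, 65, 70, 70, 70, 70, 70] 380
2 [[398.7, 105.1], [396.1, 104.8]] [130, 130, 130, 130, 129, 129, 129, 129, 129, 128, 128, 127, 129, 153, 195, 214, 203, 168, 138, 128, 125, 126, 135, 134, 103, 63, 46, 52, 63, 68, 68, 68, 68, 68] 376
3 [[395.1, 141.5], [392.7, 140.5]] [127, 127, 127, 127, 126, 126, 126, 126, 126, 126, 125, 126, 135, 164, 201, 212, 195, 158, 132, 124, 124, 130, 135, 113, 74, 47, 46, 58, 64, 66, 66, 66, 66, 66] 373
4 [[391.7, 175.8], [389.4, 174.1]] [125, 124, 124, 124, 124, 124, 124, 124, 124, 124, 126, 141, 175, 205, 206, 177, 142, 126, 122, 128, 155, 188, 199, 176, 122, 68, 43, 49, 58, 63, 64, 64, 64, 64] 369
5 [[388.5, 208.1], [386.4, 205.9]] [124, 124, 124, 124, 124, 124, 124, 124, 123, 123, 123, 123, 123, 130, 158, 197, 211, 192, 156, 130, 122, 123, 132, 134, 103, 61, 45, 51, 59, 62, 63, 63, 63, 62] 366
off [[400.5823   4.724 ]
 [397.7858   6.6863]] [136 136 136 136 135 134 134 133 133 133 133 131 132 131 130 130 129 129
 128 128 129 143 176 207 220 222 222 222 222 220 203 153  92  53] 378
```

Key 4's cap edge sits 2.4 px lower than the trend of the other four, which is about 7.7 mm: latched. Handing in.

```bash
python3 -c "
from station import ctrl
print(ctrl.finish_job(), ctrl.get_obs()['t'])"
```

```text
the job is handed in; nothing more can be done
the job is handed in; nothing more can be done
```

I hung the middle board in the free fourth place and pressed key 4 until it latched, then handed the job in just after 28 s of the allowed 72 s.

I lifted the board by its side edges, stood it on the pad, gripped it again by its two faces and lowered it onto the rail. It touched down within about 0.1 mm of the height I expected. The highest force I saw was under 6 N.

**Board:** the last pictures show it in line with its neighbours, with even gaps on both sides. The filed boards and the other items look where they were. I checked this by eye and did not measure the final position.

**Keys:** key 4's cap sits about 2.4 pixels lower than the other four, which matches the 7.7 mm latched depth, and keys 1, 2, 3 and 5 are up. I infer from the interlock that the off key sprang up; my measurement of its cap could not tell up from down. I also did not check whether the lamp itself lit.

The camera estimates of the rail and the place disagreed by 1–2 mm. I corrected for this by measuring against the neighbouring board and the rail in the same picture before lowering.

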